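Unplug the handlamp and hand it out

ROBOT

A 7-joint arm with a two-finger parallel gripper is mounted at the origin on the work surface. World frame = base frame: x ahead of the robot, y to its left, z up, the work surface at z = 0. Lengths are in m, angles in rad, forces in N, time in s.
With the tool pointing down it reaches from about 0.4 to 0.85 m from the base axis. Payload 10.4 kg.
Tool frame: the origin (TCP) lies at the very end of the fingers, on their centre line; the grasp point (between the pads) lies 19 mm behind it; z points along the fingers, y is the direction in which the jaws open and shut (so a half turn about z gives the same grasp; the last joint's range is limited). The gripper opens to 87 mm and grips with 3 to 60 N. Pads are 19 mm wide; open, the fingers measure 117 mm over their backs; the gripper's body (75 mm by 190 mm) begins 51 mm behind the grasp point.
Start: joints at [1.169, 0.332, -0.065, 1.46, 0.022, 1.35, -0.088], TCP at [0.231, -0.581, 0.223] pointing down, gripper open.
Joint ranges: [-2.6, 2.6], [-0.5, 2.12], [-1.47, 1.34], [0.16, 2.42], [-1.27, 4.41], [0.06, 2.06], [-2.6, 2.6]. Speed limits (rad/s): [2.22, 2.22, 2.79, 2.79, 3.14, 3.14, 3.14].

INTERFACE

Orientations are given as [roll, pitch, yaw] about the fixed x, y, z axes, in that order (R = Rz(yaw) Ry(pitch) Rx(roll)).
In Python, from workcell import ctrl, get_image, finder gives the robot as it stands. The module is installed in compiled form; this text tells all that it offers.
- The arm moves only by the tool send_rows, never from a script. Its argument "plan" is a list of rows, each a list of 6 numbers: the shift along the tool's x, y, z in m, then the turn, a rotation vector about the tool's x, y, z in degrees. A call has 1 to 12 rows; each row is the pose to reach, as a shift and turn from the pose commanded when the call began, along the tool's axes at that moment; what a row does not reach only later rows make up. A row lasts 1/12 s, in which the tool goes at most 41.7 mm and 7.16 degrees, less where a joint would pass 70% of its speed; a pose out of reach is approached as far as the arm can. A call with a gripper value outside its range is refused whole. "hand" is the opening, from -1 (shut) to 1 (fully open), set as the call begins (left out, the last holds). The fingers move at their own pace and stop on an object; "squeeze" is the grip in N (left out, the last holds). Time passes only in rows, so rows that repeat a pose let the fingers close. It gives the time, the measured TCP pose, the force and the opening at its end, in the units of the state.
- ctrl.get_state(): the state, without advancing time (a new reading comes with each control period).
- get_image(name): name is "scene" or "top" or "wrist"; returns a dict with "pixels" (400x640x3 uint8, blue, green, red), "fx", "fy", "cx", "cy" (pixels), "dist" ([k1, k2, p1, p2, k3] as OpenCV has them; the pictures are not rectified), "R" (3x3) and "t" (3): a world point X has camera coordinates R X + t. Camera axes: x right, y down, z forward; pixel columns grow to the right and rows downward; lengths in m; the calibration is good to about 2 mm. A picture is of the moment at which its call begins. There is no depth.
- ctrl.finish_job(): hands the job in, once; it reports no verdict.
Trained networks look in a picture, given as the dict that the camera call returned (one of the last four; its "shot" number tells which), for a name from the list of things; names that differ only in an ending like _2 or _b are one class to them, and where a whole thing is asked for, a point or a joint stands for the part that bears it (a point fixed in the world has none). Each returns a list of dicts, best first, with "confidence" (0 to 1); they miss things now and then, are a little off and sometimes report something else, mostly with a low value. They report only what shows in the picture. A call takes as long as a camera call. They do not tell look-alikes from the thing itself.
- finder.search_frame(name, picture): "extent" ([left, top, right, bottom] in pixels, round what is visible of it).
- finder.outline_of(name, picture): "region" (400x640 bool, what is visible of it) and "extent" ([left, top, right, bottom] in pixels, round what is visible of it).
The state is a dict: "time": time; "joint_pos": joint angles; "joint_velocities": joint speeds; "effort": joint torques, N m; "eef_pos": TCP position; "tool_rot": TCP orientation; "contact_force": force on the tool from outside, world axes, zero at the start; "wrist_torque": the same for the moment, N m; "gripper_width": opening from 0.0 (shut) to 1.0 (fully open).
Only numpy, scipy, OpenCV 4.12 (cv2) and the standard library are available. Lean on these libraries where they do the work, as an engineer would, in place of code of your own. Each camera call takes 0.05 s, during which the arm holds its last target. There are 200 camera calls.

TASK

The yellow handlamp on the charging dock is charged: first draw the blue plug straight back by its upright paddle, out of the lamp's side, until it snaps into its out position, with the lamp still standing on the dock. Then lift the lamp off by its handle and set it down gently, upright, in the middle of the black rubber mat. Leave the plug out and do not push the other things on the bench about.

Things in the scene. Friction and masses are not known exactly. Their poses are not given: they have to be found in the camera images.
- dock: black charging dock, fixed, base plate 130 (x) x 255 (y) x 20 mm high; origin at the plate's underside, under its axis, 140 mm from the -y end and 115 mm from the +y end. The lamp stands on the plate at y = -85 mm inside lips 10 mm high (3 to 5 mm play); the blue plug runs along y on a track on the +y side.
- plug (a joint): travel of the plug along the dock's +y axis, m: 0 = fully in the lamp's socket (24 mm deep), 0.045 = fully out, 21 mm clear of the lamp. A sprung detent holds it at both ends: about 10 N to pull past the middle (0.0225), then it snaps on to the out end; let go before the middle, it springs back in
- plug_pull (a point): top edge of the blue paddle, middle of its face towards the lamp; moves with the plug, axes as the dock's. Paddle: upright plate 56 mm wide (x), 12 thick (from here to +y), top 116 mm above the bench, standing 60 mm above the plug's body (44 wide, top 56 mm above the bench). From this face to the lamp are 88 mm when plugged in: room for closed fingers from above, to push the paddle to +y
- lamp: yellow handlamp, loose, 0.45 to 0.7 kg; base 100 (x) x 84 (y) x 70 mm high, above it a round head 76 mm across with its lens towards +x (reaching x = 55 mm), black carrying handle on top; 190 mm high in all. Origin at the centre of its underside, z up. The socket (30 x 26 mm, 30 deep) is in its +y side, 22 mm up; while the plug is in, the lamp cannot be lifted.
- lamp_handle (a point): middle of the lamp's handle bar, 181 mm above the lamp's underside; the bar runs along the lamp's x, 92 mm long, 24 mm wide (y) and 18 mm high, with 31 mm of free space under it over the head and posts at both ends (64 mm free between them)
- mat: black rubber mat, fixed, 200 x 200 x 4 mm, origin at the centre of its underside
- tape: bystander: roll of orange tape lying flat, 100 mm across, 48 mm high, origin at the centre of its underside
- jar: bystander: jar 60 mm across, 90 mm high, origin at the centre of its underside
- driver: bystander: screwdriver 180 mm long lying along its x axis, handle to -x, about 30 mm high
- mug: bystander: blue mug 80 mm across, 90 mm high, handle at its +y, origin at the centre of its underside
Mind the look-alikes: they are no part of the job. What is shaped like the lamp but orange is not meant.

How it is judged:
On the way, in this order (a step that is already met when the one before it is completed fails the run):
1. the plug is drawn out past 36 mm and stays there, with the lamp still standing upright on the dock (value of joint plug above 0.036 m and angle between lamp's own z axis and vertical below 0.1 rad and x of lamp in the frame of dock between -0.012 and 0.012 m and y of lamp in the frame of dock between -0.097 and -0.073 m and z of lamp in the frame of dock between 0.014 and 0.026 m), for 0.2 s.
2. the lamp is lifted clear of the dock, its underside 15 mm or more above the dock's plate, the plug still out (value of joint plug above 0.036 m and z of lamp in the frame of dock above 0.035 m), for 0.1 s.
At the end, for the whole second after the job is handed in: The plug is out (more than 36 mm of its 45 mm travel), and the lamp stands upright (within 0.08 rad) and at rest on the mat, its centre within 50 mm of the mat's centre along each of the mat's axes (value of joint plug above 0.036 m and angle between lamp's own z axis and vertical below 0.08 rad and x of lamp in the frame of mat between -0.05 and 0.05 m and y of lamp in the frame of mat between -0.05 and 0.05 m and z of lamp in the frame of mat between 0 and 0.008 m and linear speed of lamp below 0.02 m/s and angular speed of lamp below 0.1 rad/s); the robot touches nothing.
It fails at once if the lamp is tipped by more than 0.6 rad (angle between lamp's own z axis and vertical above 0.6 rad).
It fails at once if the lamp is dropped: it moves faster than 0.45 m/s with no robot contact (a fall of about 10 mm) (linear speed of lamp above 0.45 m/s and contact force between lamp and the fingers below 0.1 N and contact force between lamp and the arm below 0.1 N).
It fails at once if a bystander (tape, jar, screwdriver, mug) is moved by more than 40 mm (distance of any of tape, jar, driver, mug from where it was at the start of the episode above 0.04 m).
It also fails if it takes over 61 s, if anything falls off the work surface, if the arm or the gripper's body presses on something with over 40 N, if the wrist force passes 120 N, or if a joint passes its speed limit or range.

## Working session

There is one attempt and no reset: what is moved stays moved. The work goes in short steps, Python scripts to look and compute and a tool call to move; the robot and the scene stay as the last step left them, time stands still between calls to the robot, and variables do not carry over. Pictures are saved under pics/ and viewed, about 8 in all and at most 12, crops included, and the job is handed in when it is done.

Besides the shell and the picture viewer there is one more tool, called by a JSON object that holds its "op" and its "data", one argument or row to a line. send_rows: Moves the arm, as the interface text tells. Its arguments: {"type":"object","properties":{"plan":{"type":"array"},"hand":{"type":"number"},"squeeze":{"type":"number"}},"required":["plan"]}

```bash
mkdir -p pics; cat > h.py <<'E'
import numpy as np, cv2
from workcell import ctrl, get_image, finder
def ray(p,uv):
    K=np.array([[p['fx'],0,p['cx']],[0,p['fy'],p['cy']],[0,0,1]])
    n=cv2.undistortPoints(np.array([[uv]],float),K,np.array(p['dist'],float))[0,0]
    R=np.array(p['R']);t=np.array(p['t'])
    return -R.T@t, R.T@np.array([n[0],n[1],1.])
def onz(p,uv,z):
    o,d=ray(p,uv); return (o+d*(z-o[2])/d[2])[:3]
def proj(p,X):
    K=np.array([[p['fx'],0,p['cx']],[0,p['fy'],p['cy']],[0,0,1]])
    return cv2.projectPoints(np.array(X,float).reshape(-1,1,3),cv2.Rodrigues(np.array(p['R'],float))[0],np.array(p['t'],float),K,np.array(p['dist'],float))[0][:,0]
E
python3 - <<'E'
from h import *
s=ctrl.get_state(); print(s['eef_pos'],s['tool_rot'],s['gripper_width'],s['contact_force'],s['time'])
ims=[]
for c in ['scene','top']:
    p=get_image(c); ims.append(p['pixels']); cv2.imwrite(f'pics/{c}.png',p['pixels'])
    print(c,np.round(-np.array(p['R']).T@np.array(p['t']),3))
    for n in ['lamp','lamp_handle','plug','plug_pull','dock','mat','tape','jar','driver','mug']:
        print(n,[(np.round(r['extent']).astype(int).tolist(),round(r['confidence'],2), np.round(onz(p,((r['extent'][0]+r['extent'][2])/2,(r['extent'][1]+r['extent'][3])/2),0),3).tolist()) for r in finder.search_frame(n,p)[:3]])
E
```

```text
[ 0.23098832 -0.58033684  0.22175623] [-3.14019694e+00  7.72352755e-05  3.78866321e-01] 1.001913725403126 [ 0.46504227  0.18119053 -0.20858085] 0.0
scene [ 0.94  -0.597  0.682]
lamp [([311, 112, 343, 168], 0.75, [0.148, 0.645, -0.0]), ([323, 170, 373, 248], 0.71, [0.488, 0.251, 0.0]), ([281, 134, 322, 198], 0.56, [0.197, 0.393, 0.0])]
lamp_handle [([307, 116, 342, 173], 0.95, [0.165, 0.6, 0.0]), ([323, 172, 370, 254], 0.83, [0.495, 0.23, 0.0]), ([280, 135, 320, 200], 0.81, [0.2, 0.379, 0.0])]
plug [([353, 184, 372, 196], 0.69, [0.471, 0.376, 0.0])]
plug_pull [([352, 187, 376, 197], 0.7, [0.482, 0.371, 0.0])]
dock [([318, 179, 388, 260], 0.64, [0.527, 0.21, 0.0])]
mat [([214, 269, 337, 371], 0.91, [0.571, -0.209, -0.0])]
tape [([213, 246, 256, 288], 0.61, [0.378, -0.143, 0.0])]
jar [([283, 326, 317, 379], 0.97, [0.665, -0.243, 0.0]), ([324, 172, 376, 245], 0.16, [0.492, 0.255, 0.0])]
driver [([316, 208, 328, 232], 0.58, [0.451, 0.155, 0.0])]
mug [([357, 153, 385, 188], 0.86, [0.431, 0.517, 0.0]), ([317, 207, 327, 229], 0.21, [0.446, 0.165, 0.0])]
top [0.391 0.09  1.169]
lamp [([287, 147, 328, 200], 0.84, [0.577, 0.105, 0.0]), ([224, 251, 277, 299], 0.79, [0.291, 0.261, 0.0]), ([147, 267, 201, 320], 0.69, [0.239, 0.472, 0.0])]
lamp_handle [([288, 145, 326, 200], 0.9, [0.579, 0.107, 0.0]), ([152, 268, 198, 320], 0.89, [0.238, 0.469, 0.0]), ([224, 257, 276, 297], 0.6, [0.286, 0.262, 0.0])]
plug [([250, 168, 294, 195], 0.88, [0.553, 0.206, 0.0])]
plug_pull []
dock [([234, 152, 329, 216], 0.9, [0.545, 0.178, 0.0]), ([386, 221, 425, 260], 0.38, [0.387, -0.172, 0.0])]
mat [([373, 145, 456, 221], 0.89, [0.55, -0.202, 0.0])]
tape [([383, 222, 424, 260], 0.91, [0.386, -0.167, 0.0])]
jar [([427, 123, 454, 147], 0.76, [0.691, -0.28, 0.0])]
driver [([244, 206, 308, 234], 0.75, [0.443, 0.194, 0.0])]
mug [([156, 191, 202, 224], 0.78, [0.477, 0.467, 0.0])]
```

```bash
python3 - <<'E'
import cv2
a=cv2.imread('pics/top.png'); b=cv2.imread('pics/scene.png')
cv2.imwrite('pics/top_c.png',cv2.resize(a[110:330,130:480],(800,503),interpolation=cv2.INTER_CUBIC))
cv2.imwrite('pics/scene_c.png',cv2.resize(b[100:400,200:420],(440,600),interpolation=cv2.INTER_CUBIC))
E
```

```text
(no output)
```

View pics/top_c.png

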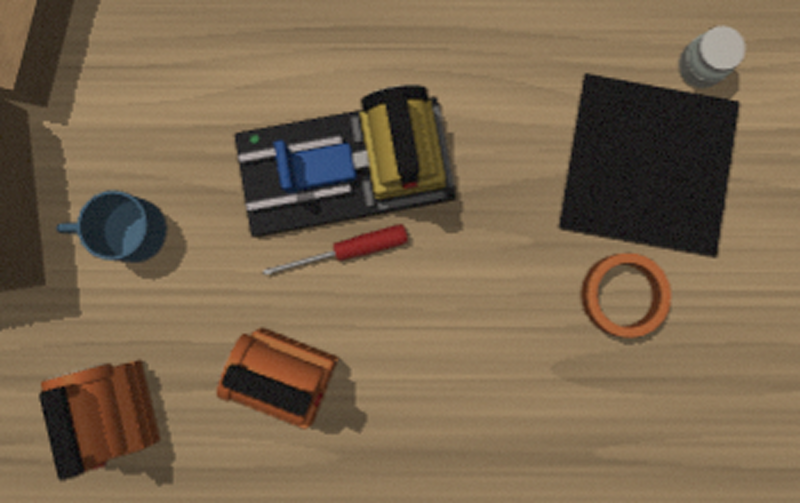

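View pics/scene_c.png

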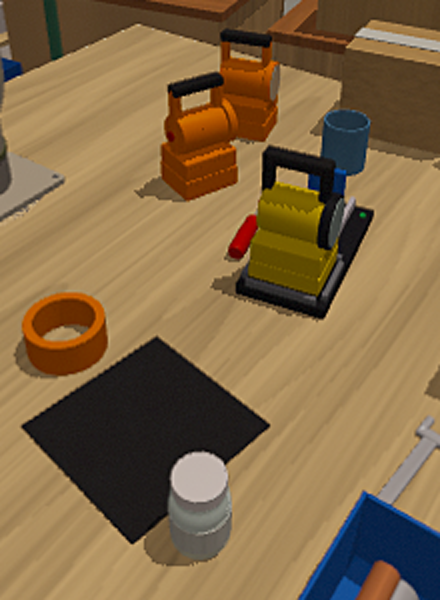

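The lamp-shaped things in the top view are yellow at about (307,173), orange at (250,277) and orange at (174,293). The yellow one stands on the black dock with the blue plug in its +y side, so it is the one meant, and the enlarged crop confirms this. Next I fit the poses from the corners.

```bash
python3 - <<'E'
from h import *
from scipy.optimize import least_squares
p=get_image('top')
f=lambda L:np.array(L)*350/800+np.array([130,110])-0.3
def fit(px,model):
    W=np.array([onz(p,u,m[2]) for u,m in zip(px,model)]);M=np.array(model)
    def r(q):
        c,s=np.cos(q[2]),np.sin(q[2]);return ((M[:,:2]@np.array([[c,s],[-s,c]])+q[:2])-W[:,:2]).ravel()
    s=least_squares(r,[.5,0,.2]);print(np.round(s.x,4),np.round(s.fun*1000,1));return s.x
d=fit(f([(235,133),(253,236),(455,200),(438,97)]),[(.065,.115,.02),(-.065,.115,.02),(-.065,-.14,.02),(.065,-.14,.02)])
m=fit(f([(583,74),(738,101),(716,256),(560,229)]),[(.1,.1,.004),(.1,-.1,.004),(-.1,-.1,.004),(-.1,.1,.004)])
for n in ['lamp','plug']:
    r=finder.outline_of(n,p)[0]['region']; 
# draw projected model on top/scene/wrist
def w(q,X):
    X=np.array(X,float);c,s=np.cos(q[2]),np.sin(q[2]);o=X.copy();o[:,:2]=X[:,:2]@np.array([[c,s],[-s,c]])+q[:2];return o
pts={'handle':w(d,[(-.046,-.085-.012,.21),(.046,-.097,.21),(.046,-.073,.21),(-.046,-.073,.21)]),
'pad':w(d,[(-.028,.045,.116),(.028,.045,.116),(.028,.057,.116),(-.028,.057,.116)]),
'dock':w(d,[(.065,.115,.02),(-.065,.115,.02),(-.065,-.14,.02),(.065,-.14,.02)]),'mat':w(m,[(.1,.1,.004),(.1,-.1,.004),(-.1,-.1,.004),(-.1,.1,.004)])}
print('handle',w(d,[(0,-.085,.201)]),'pull guess',w(d,[(0,-.085+.042+.088,.116)]))
out=[]
for n,b in [('top',(140,290,220,460)),('scene',(160,380,200,400))]:
    p=get_image(n);k=4 if n=='top' else 3
    y0,y1,x0,x1=b
    im=cv2.resize(p['pixels'][y0:y1,x0:x1],None,fx=k,fy=k,interpolation=cv2.INTER_CUBIC)
    if n=='top': im=cv2.resize(p['pixels'][120:230,225:465],None,fx=3.3,fy=3.3,interpolation=cv2.INTER_CUBIC);x0,y0,k=225,120,3.3
    for X in pts.values():
        cv2.polylines(im,[np.int32((proj(p,X)+.5-[x0,y0])*k)],True,(0,255,0),1)
    cv2.imwrite(f'pics/{n}_fit.png',im[:600,:800])
E
```

```text
[0.5453 0.1912 0.1823] [ 0.5  1.1 -0.9  2.5  0.2 -3.1  0.3 -0.6]
[ 0.5541 -0.1981 -0.1658] [ 1.   0.8  1.2 -1.6 -1.3 -1.8 -0.8  2.7]
handle [[0.56075015 0.10764983 0.201     ]] pull guess [[0.53718155 0.23549553 0.116     ]]
```

View pics/top_fit.png

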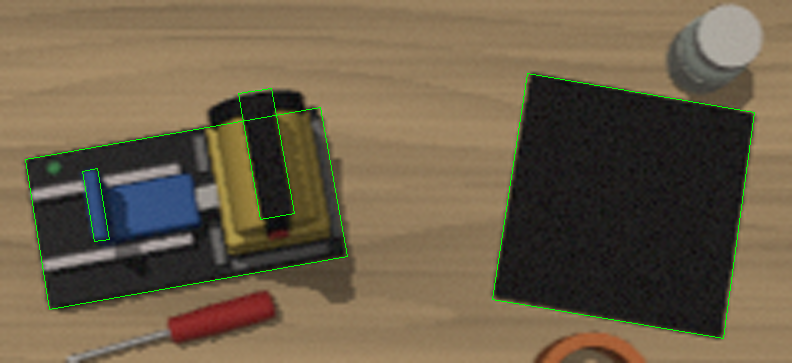

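View pics/scene_fit.png

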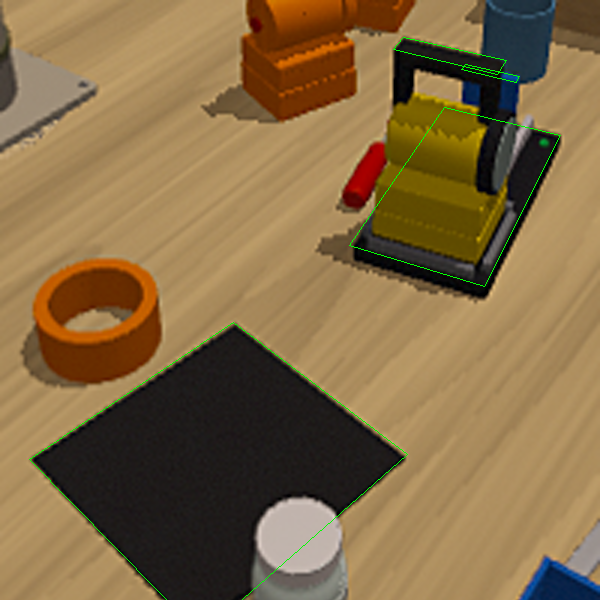

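The fits lie well on the dock, handle, paddle and mat. Dock yaw is 0.182 and mat yaw is -0.166. I'll push with closed fingers at dock yaw +90°, travelling high.

```bash
cat >> h.py <<'E'
from scipy.spatial.transform import Rotation as Ro
D=np.array([.5453,.1912,.1823]); M=np.array([.5541,-.1981,-.1658])
def fr(q,x,y,z): c,s=np.cos(q[2]),np.sin(q[2]); return np.array([q[0]+c*x-s*y,q[1]+s*x+c*y,z])
def go(pos,yaw,cur=None):
    s=ctrl.get_state(); p,r=(s['eef_pos'],s['tool_rot']) if cur is None else (cur[0],[np.pi,0,cur[1]])
    R=Ro.from_euler('xyz',r); T=Ro.from_euler('xyz',[np.pi,0,yaw])
    print(np.round(R.inv().apply(np.array(pos)-p),4).tolist(),np.round((R.inv()*T).as_rotvec(degrees=True),2).tolist())
E
python3 - <<'E'
from h import *
go([.5,-.2,.33],1.1)
go(fr(D,0,.02,.25),D[2]+np.pi/2,([.5,-.2,.33],1.1)); print(fr(D,0,.02,.25))
E
```

```text
[0.3906, -0.2543, -0.1074] [0.01, -0.0, -41.32]
[0.3851, -0.1492, 0.08] [-0.0, 0.0, -37.42]
[0.54167416 0.21086859 0.25      ]
```

{"op": "send_rows", "data": {
  "plan": [
    [0,0,-0.1,0,0,-5],
    [0.1,-0.06,-0.107,0,0,-12],
    [0.39,-0.254,-0.107,0,0,-41.3],
    [0.39,-0.254,-0.107,0,0,-41.3],
    [0.39,-0.254,-0.107,0,0,-41.3],
    [0.39,-0.254,-0.107,0,0,-41.3],
    [0.39,-0.254,-0.107,0,0,-41.3],
    [0.39,-0.254,-0.107,0,0,-41.3],
    [0.39,-0.254,-0.107,0,0,-41.3],
    [0.39,-0.254,-0.107,0,0,-41.3],
    [0.39,-0.254,-0.107,0,0,-41.3],
    [0.39,-0.254,-0.107,0,0,-41.3]
  ],
  "hand": -1,
  "squeeze": 20
}}

```text
time: 2.35
eef_pos: [0.4919, -0.2107, 0.3286]
tool_rot: [3.141, 0.0, 1.099]
contact_force: [1.5, 0.1, -0.2]
gripper_width: 0.171
```

```bash
python3 - <<'E'
from h import *
s=ctrl.get_state();print(s['time'],s['eef_pos'],s['tool_rot'],s['gripper_width'])
go(fr(D,0,.02,.33),D[2]+np.pi/2)
E
```

```text
2.35 [ 0.49187343 -0.21072224  0.32862488] [3.14066294e+00 3.27784211e-04 1.09932745e+00] 0.17124281081650422
[0.3982, -0.1471, -0.0016] [0.05, 0.04, -37.46]
```

{"op": "send_rows", "data": {
  "plan": [
    [0.1,-0.04,0,0,0,-9],
    [0.385,-0.147,0,0,0,-37.4],
    [0.385,-0.147,0,0,0,-37.4],
    [0.385,-0.147,0,0,0,-37.4],
    [0.385,-0.147,0,0,0,-37.4],
    [0.385,-0.147,0,0,0,-37.4],
    [0.385,-0.147,0,0,0,-37.4],
    [0.385,-0.147,0,0,0,-37.4],
    [0.385,-0.147,0,0,0,-37.4],
    [0.385,-0.147,0,0,0,-37.4],
    [0.385,-0.147,0,0,0,-37.4],
    [0.385,-0.147,0,0,0,-37.4]
  ]
}}

```text
time: 3.35
eef_pos: [0.5342, 0.2, 0.3277]
tool_rot: [-3.141, -0.001, 1.757]
contact_force: [-0.2, -0.8, -0.3]
gripper_width: 0.007
```

```bash
python3 - <<'E'
from h import *
s=ctrl.get_state();print(s['time'],s['eef_pos'],s['tool_rot'],s['gripper_width'],s['contact_force'])
go(fr(D,0,.02,.078),D[2]+np.pi/2)
p=get_image('wrist')
for n in ['plug','lamp_handle','lamp']:
    print(n,[(np.round(r['extent']).astype(int).tolist(),round(r['confidence'],2)) for r in finder.search_frame(n,p)[:2]])
im=p['pixels'].copy()
L=lambda P:cv2.polylines(im,[np.int32(proj(p,np.array(P)))],True,(0,255,0),1)
L([fr(D,a,b,.116) for a,b in [(-.028,.045),(.028,.045),(.028,.057),(-.028,.057)]])
L([fr(D,a,b,.21) for a,b in [(-.046,-.097),(.046,-.097),(.046,-.073),(-.046,-.073)]])
L([fr(D,a,b,.02) for a,b in [(.065,.115),(-.065,.115),(-.065,-.14),(.065,-.14)]])
cv2.imwrite('pics/w1.png',im)
E
```

```text
3.35 [0.53415005 0.2000135  0.32774531] [-3.14098148e+00 -1.10829294e-03  1.75728902e+00] 0.00667894813789558 [-0.18945838 -0.80058381 -0.32293428]
[0.009, 0.0096, 0.2497] [-0.04, -0.06, 0.24]
plug [([293, 198, 371, 241], 0.71)]
lamp_handle [([294, 195, 373, 242], 0.71)]
lamp [([294, 199, 372, 240], 0.93), ([74, 51, 220, 150], 0.58)]
```

View pics/w1.png

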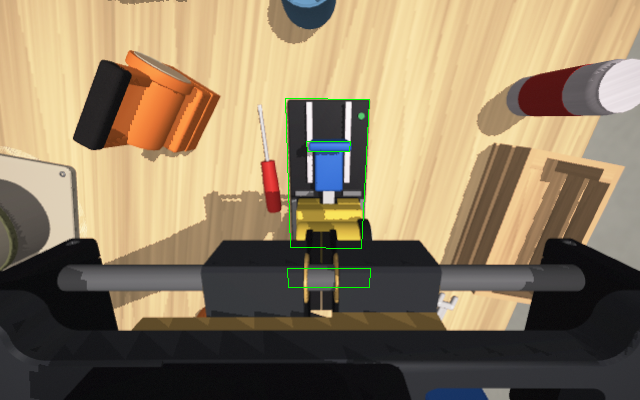

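The overlay matches closely from near by: the paddle top edge is at (308–350, 142–151), right on the model. I descend between the lamp and the paddle.

{"op": "send_rows", "data": {
  "plan": [
    [0.009,0.009,0,0,0,0],
    [0.009,0.009,0.03,0,0,0],
    [0.009,0.009,0.07,0,0,0],
    [0.009,0.009,0.11,0,0,0],
    [0.009,0.009,0.14,0,0,0],
    [0.009,0.009,0.17,0,0,0],
    [0.009,0.009,0.2,0,0,0],
    [0.009,0.009,0.22,0,0,0],
    [0.009,0.009,0.235,0,0,0],
    [0.009,0.009,0.245,0,0,0],
    [0.009,0.009,0.245,0,0,0],
    [0.009,0.009,0.245,0,0,0]
  ]
}}

```text
time: 4.55
eef_pos: [0.5425, 0.207, 0.0834]
tool_rot: [3.141, 0.0, 1.751]
contact_force: [1.0, -0.4, 0.3]
gripper_width: 0.003
```

```bash
python3 - <<'E'
from h import *
s=ctrl.get_state();print(s['eef_pos'],s['tool_rot'],s['contact_force'])
c,si=np.cos(D[2]),np.sin(D[2]);d=s['eef_pos'][:2]-D[:2];print('dock xy',c*d[0]+si*d[1],-si*d[0]+c*d[1])
E
```

```text
[0.54252684 0.20702084 0.08341663] [3.14140674e+00 2.65922313e-04 1.75114371e+00] [ 1.01823781 -0.39198304  0.27247758]
dock xy 0.0001409847189995329 0.016061427646886842
```

{"op": "send_rows", "data": {
  "plan": [
    [0.008,0,0,0,0,0],
    [0.014,0,0,0,0,0],
    [0.019,0,0,0,0,0],
    [0.024,0,0,0,0,0],
    [0.029,0,0,0,0,0],
    [0.034,0,0,0,0,0],
    [0.039,0,0,0,0,0],
    [0.044,0,0,0,0,0],
    [0.049,0,0,0,0,0],
    [0.053,0,0,0,0,0],
    [0.057,0,0,0,0,0],
    [0.06,0,0,0,0,0]
  ]
}}

```text
time: 5.55
eef_pos: [0.531, 0.2677, 0.0831]
tool_rot: [3.141, -0.0, 1.753]
contact_force: [-0.5, -0.3, -0.1]
gripper_width: 0.006
```

```bash
python3 - <<'E'
from h import *
s=ctrl.get_state();print(s['contact_force'])
c,si=np.cos(D[2]),np.sin(D[2]);d=s['eef_pos'][:2]-D[:2];print('dock xy',c*d[0]+si*d[1],-si*d[0]+c*d[1])
for n in ['wrist','top']:
    p=get_image(n);im=p['pixels'].copy()
    for q in (0,.045):cv2.polylines(im,[np.int32(proj(p,[fr(D,a,b+q,.116) for a,b in [(-.028,.045),(.028,.045),(.028,.057),(-.028,.057)]]))],True,(0,255,0),1)
    b=im[60:260,220:420] if n=='wrist' else im[130:230,220:340]
    cv2.imwrite(f'pics/{n}_p.png',cv2.resize(b,(400,400) if n=='wrist' else (480,400)))
cv2.imwrite('pics/both.png',np.hstack([cv2.imread('pics/wrist_p.png'),cv2.imread('pics/top_p.png')])[:,:800])
E
```

```text
[-0.52608715 -0.32310627 -0.12998813]
dock xy -0.00017778097555943943 0.07785212368198856
```

View pics/both.png

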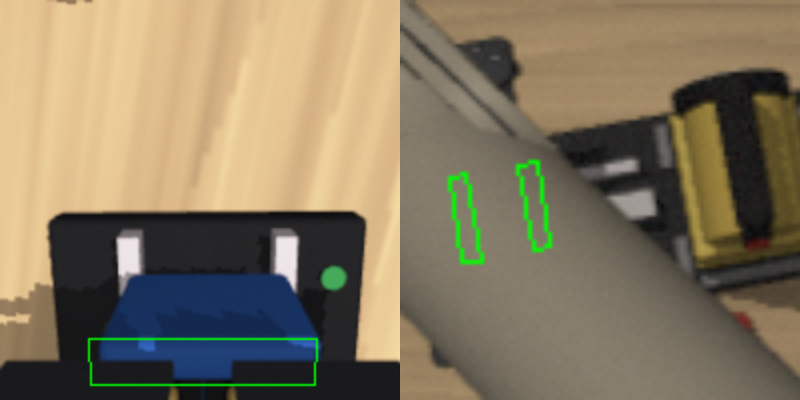

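The wrist view shows the paddle at the out box, the top view shows a free prong by the lamp, and the finger force is zero, so the plug has snapped out. I back off and go up.

{"op": "send_rows", "data": {
  "plan": [
    [-0.01,0,0,0,0,0],
    [-0.015,0,-0.01,0,0,0],
    [-0.015,0,-0.05,0,0,0],
    [-0.015,0,-0.09,0,0,0],
    [-0.015,0,-0.13,0,0,0],
    [-0.015,0,-0.17,0,0,0],
    [-0.015,0,-0.21,0,0,0],
    [-0.015,0,-0.25,0,0,0],
    [-0.03,0,-0.27,0,0,7],
    [-0.06,0,-0.27,0,0,14],
    [-0.09,0,-0.27,0,0,21],
    [-0.12,0,-0.27,0,0,28]
  ],
  "hand": -1
}}

```text
time: 6.65
eef_pos: [0.553, 0.1466, 0.3543]
tool_rot: [3.14, -0.0, 1.257]
contact_force: [1.1, 0.1, 0.1]
gripper_width: 0.005
```

```bash
python3 - <<'E'
from h import *
s=ctrl.get_state();print(s['eef_pos'],s['tool_rot'])
go(fr(D,0,-.085,.33),D[2])
E
```

```text
[0.55304273 0.14663998 0.35429799] [ 3.14014798e+00 -4.21398541e-04  1.25733135e+00]
[-0.0348, 0.0193, 0.0243] [0.06, -0.07, 61.59]
```

{"op": "send_rows", "data": {
  "plan": [
    [-0.03,0.019,0.01,0,0,7],
    [-0.03,0.019,0.024,0,0,61],
    [-0.03,0.019,0.024,0,0,61],
    [-0.03,0.019,0.024,0,0,61],
    [-0.03,0.019,0.024,0,0,61],
    [-0.03,0.019,0.024,0,0,61],
    [-0.03,0.019,0.024,0,0,61],
    [-0.03,0.019,0.024,0,0,61],
    [-0.03,0.019,0.024,0,0,61],
    [-0.03,0.019,0.024,0,0,61],
    [-0.03,0.019,0.024,0,0,61],
    [-0.03,0.019,0.024,0,0,61]
  ],
  "hand": 1
}}

```text
time: 7.65
eef_pos: [0.562, 0.1139, 0.3294]
tool_rot: [3.141, -0.0, 0.201]
contact_force: [-0.6, 0.1, -0.2]
gripper_width: 0.832
```

```bash
python3 - <<'E'
from h import *
s=ctrl.get_state();print(s['eef_pos'],s['tool_rot'],s['gripper_width'])
go(fr(D,0,-.085,.25),D[2])
p=get_image('wrist');im=p['pixels'].copy()
for q in (0,.045):cv2.polylines(im,[np.int32(proj(p,[fr(D,a,b+q,.116) for a,b in [(-.028,.045),(.028,.045),(.028,.057),(-.028,.057)]]))],True,(0,255,0),1)
cv2.polylines(im,[np.int32(proj(p,[fr(D,a,b,.21) for a,b in [(-.046,-.097),(.046,-.097),(.046,-.073),(-.046,-.073)]]))],True,(0,255,0),1)
cv2.imwrite('pics/w2.png',im)
E
```

```text
[0.56198699 0.11385    0.32941509] [ 3.14138585e+00 -4.09139165e-04  2.01103573e-01] 0.8316043503156153
[-0.0025, 0.0058, 0.0794] [0.01, -0.02, 1.08]
```

View pics/w2.png

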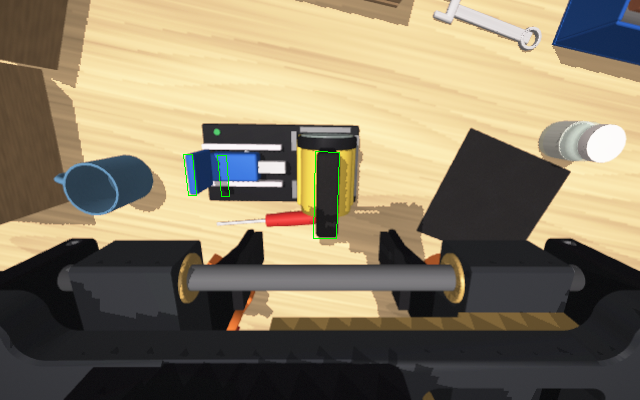

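The plug is out: the paddle at (190,172) lies on the out box. The handle bar sits about 2 px right of the box, roughly 1.5 mm towards -y. I descend onto the bar.

{"op": "send_rows", "data": {
  "plan": [
    [-0.001,0.007,0,0,0,0.5],
    [-0.001,0.007,0.02,0,0,0.5],
    [-0.001,0.007,0.05,0,0,0.5],
    [-0.001,0.007,0.075,0,0,0.5],
    [-0.001,0.007,0.09,0,0,0.5],
    [-0.001,0.007,0.105,0,0,0.5],
    [-0.001,0.007,0.12,0,0,0.5],
    [-0.001,0.007,0.13,0,0,0.5],
    [-0.001,0.007,0.139,0,0,0.5],
    [-0.001,0.007,0.145,0,0,0.5],
    [-0.001,0.007,0.145,0,0,0.5],
    [-0.001,0.007,0.145,0,0,0.5]
  ],
  "hand": 1
}}

```text
time: 8.7
eef_pos: [0.5626, 0.1073, 0.1843]
tool_rot: [3.142, -0.0, 0.19]
contact_force: [-0.0, 0.3, 0.0]
gripper_width: 1.0
```

```bash
python3 - <<'E'
from h import *
s=ctrl.get_state();print(s['eef_pos'],s['tool_rot'],s['gripper_width'],s['contact_force'])
go(fr(D,0,-.0865,.183),D[2])
E
```

```text
[0.56258827 0.10731219 0.18431285] [ 3.14156632e+00 -2.84765564e-04  1.90382111e-01] 0.9995707952458319 [-0.02932443  0.3334334   0.00725201]
[-0.0018, 0.0009, 0.0013] [0.0, -0.02, 0.46]
```

Aligned within about 1 mm, so I close on the bar.

{"op": "send_rows", "data": {
  "plan": [
    [-0.001,0.001,0.001,0,0,0.4],
    [-0.001,0.001,0.001,0,0,0.4],
    [-0.001,0.001,0.001,0,0,0.4],
    [-0.001,0.001,0.001,0,0,0.4],
    [-0.001,0.001,0.001,0,0,0.4],
    [-0.001,0.001,0.001,0,0,0.4],
    [-0.001,0.001,0.001,0,0,0.4],
    [-0.001,0.001,0.001,0,0,0.4],
    [-0.001,0.001,0.001,0,0,0.4],
    [-0.001,0.001,0.001,0,0,0.4],
    [-0.001,0.001,0.001,0,0,0.4],
    [-0.001,0.001,0.001,0,0,0.4]
  ],
  "hand": -1,
  "squeeze": 35
}}

```text
time: 9.7
eef_pos: [0.5616, 0.1064, 0.183]
tool_rot: [-3.141, 0.0, 0.184]
contact_force: [-0.8, 0.7, -0.4]
gripper_width: 0.271
```

{"op": "send_rows", "data": {
  "plan": [
    [0,0,0,0,0,0],
    [0,0,0,0,0,0],
    [0,0,0,0,0,0],
    [0,0,0,0,0,0],
    [0,0,-0.002,0,0,0],
    [0,0,-0.006,0,0,0],
    [0,0,-0.012,0,0,0],
    [0,0,-0.018,0,0,0],
    [0,0,-0.024,0,0,0],
    [0,0,-0.03,0,0,0],
    [0,0,-0.034,0,0,0],
    [0,0,-0.036,0,0,0]
  ]
}}

```text
time: 10.7
eef_pos: [0.5619, 0.1062, 0.2199]
tool_rot: [3.141, -0.001, 0.183]
contact_force: [-0.6, 0.1, -5.6]
gripper_width: 0.267
```

```bash
python3 - <<'E'
from h import *
s=ctrl.get_state();print(s['eef_pos'],s['tool_rot'],s['gripper_width']*87,s['contact_force'],s['wrist_torque'])
go([M[0],M[1],.30],M[2])
E
```

```text
[0.56189962 0.10623182 0.21994229] [ 3.14140980e+00 -1.04326060e-03  1.83343841e-01] 23.2170367617703 [-0.6442324   0.13773716 -5.64057859] [ 0.00034702  0.04836972 -0.01727185]
[-0.0631, 0.2978, -0.0801] [-0.0, -0.06, 20.0]
```

The lamp is held: opening 23 mm, load 5.6 N (about 0.57 kg). I raise it and carry it to the mat.

{"op": "send_rows", "data": {
  "plan": [
    [0,0,-0.008,0,0,0],
    [0,0,-0.02,0,0,0],
    [0,0,-0.035,0,0,0],
    [0,0,-0.05,0,0,0],
    [0,0,-0.065,0,0,0],
    [-0.001,0.005,-0.075,0,0,0],
    [-0.003,0.015,-0.08,0,0,1],
    [-0.006,0.03,-0.08,0,0,2],
    [-0.011,0.05,-0.08,0,0,3.5],
    [-0.015,0.07,-0.08,0,0,5],
    [-0.019,0.09,-0.08,0,0,6.5],
    [-0.023,0.11,-0.08,0,0,8]
  ]
}}

```text
time: 11.7
eef_pos: [0.5587, -0.0092, 0.2985]
tool_rot: [3.141, 0.001, 0.04]
contact_force: [1.0, 0.0, -4.2]
gripper_width: 0.272
```

```bash
python3 - <<'E'
from h import *
s=ctrl.get_state();print(s['eef_pos'],s['tool_rot'],s['gripper_width']*87,s['contact_force'])
go([M[0],M[1],.30],M[2])
E
```

```text
[ 0.55869286 -0.00923059  0.29847548] [3.14113127e+00 7.89060654e-04 3.95513412e-02] 23.648806751425226 [ 1.02778718  0.04767563 -4.21199538]
[-0.0121, 0.1885, -0.0014] [0.03, 0.04, 11.77]
```

{"op": "send_rows", "data": {
  "plan": [
    [-0.001,0.018,0,0,0,1],
    [-0.002,0.036,0,0,0,2.2],
    [-0.004,0.054,0,0,0,3.4],
    [-0.005,0.072,0,0,0,4.6],
    [-0.006,0.09,0,0,0,5.8],
    [-0.007,0.108,0,0,0,7],
    [-0.008,0.126,0,0,0,8.2],
    [-0.009,0.144,0,0,0,9.4],
    [-0.01,0.16,0,0,0,10.5],
    [-0.011,0.174,0,0,0,11.4],
    [-0.012,0.184,0,0,0,11.7],
    [-0.012,0.188,0,0,0,11.7]
  ]
}}

```text
time: 12.7
eef_pos: [0.555, -0.1967, 0.2988]
tool_rot: [3.141, 0.0, -0.163]
contact_force: [1.0, 0.6, -5.8]
gripper_width: 0.273
```

```bash
python3 - <<'E'
from h import *
s=ctrl.get_state();print(s['eef_pos'],s['tool_rot'],s['gripper_width']*87,s['contact_force'])
go([M[0],M[1],.167],M[2])
p=get_image('scene'); cv2.imwrite('pics/carry.png',p['pixels'][60:400,150:500])
E
```

```text
[ 0.5549679  -0.19673066  0.29881266] [ 3.14106487e+00  2.80313781e-04 -1.62939007e-01] 23.74232433301166 [ 0.97278418  0.63348626 -5.82123335]
[-0.0006, 0.0014, 0.1318] [0.03, 0.02, 0.16]
```

View pics/carry.png

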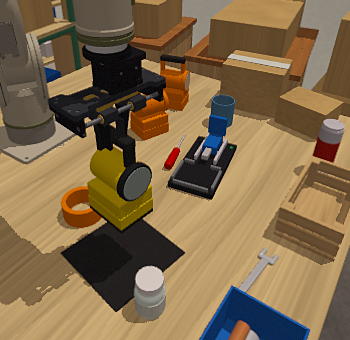

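The lamp hangs upright, the plug is still out at crop (215,135), and the tape and jar are clear. I lower it; contact should come at TCP z ≈ 0.167.

{"op": "send_rows", "data": {
  "plan": [
    [-0.001,0.001,0.01,0,0,0],
    [-0.001,0.001,0.025,0,0,0],
    [-0.001,0.001,0.04,0,0,0],
    [-0.001,0.001,0.055,0,0,0],
    [-0.001,0.001,0.07,0,0,0],
    [-0.001,0.001,0.085,0,0,0],
    [-0.001,0.001,0.098,0,0,0],
    [-0.001,0.001,0.108,0,0,0],
    [-0.001,0.001,0.116,0,0,0],
    [-0.001,0.001,0.121,0,0,0],
    [-0.001,0.001,0.124,0,0,0],
    [-0.001,0.001,0.126,0,0,0]
  ]
}}

```text
time: 13.75
eef_pos: [0.5543, -0.1952, 0.173]
tool_rot: [3.142, -0.0, -0.16]
contact_force: [0.7, 0.4, -4.7]
gripper_width: 0.273
```

{"op": "send_rows", "data": {
  "plan": [
    [0,0,0.001,0,0,0],
    [0,0,0.002,0,0,0],
    [0,0,0.003,0,0,0],
    [0,0,0.004,0,0,0],
    [0,0,0.004,0,0,0],
    [0,0,0.004,0,0,0]
  ]
}}

```text
time: 14.25
eef_pos: [0.5541, -0.1954, 0.1691]
tool_rot: [3.141, -0.0, -0.161]
contact_force: [-0.2, -0.2, -4.5]
gripper_width: 0.271
```

{"op": "send_rows", "data": {
  "plan": [
    [0,0,0.0005,0,0,0],
    [0,0,0.001,0,0,0],
    [0,0,0.0015,0,0,0],
    [0,0,0.002,0,0,0],
    [0,0,0.0025,0,0,0],
    [0,0,0.0025,0,0,0]
  ]
}}

```text
time: 14.75
eef_pos: [0.5544, -0.1952, 0.167]
tool_rot: [3.142, -0.001, -0.16]
contact_force: [-0.5, 1.2, 0.0]
gripper_width: 0.273
```

The mat carries the weight now (force 0), so I open.

{"op": "send_rows", "data": {
  "plan": [
    [0,0,0,0,0,0],
    [0,0,0,0,0,0],
    [0,0,0,0,0,0],
    [0,0,0,0,0,0],
    [0,0,0,0,0,0],
    [0,0,0,0,0,0],
    [0,0,0,0,0,0],
    [0,0,0,0,0,0],
    [0,0,0,0,0,0],
    [0,0,0,0,0,0],
    [0,0,0,0,0,0],
    [0,0,0,0,0,0]
  ],
  "hand": 1
}}

```text
time: 15.75
eef_pos: [0.5541, -0.1954, 0.1665]
tool_rot: [3.142, -0.0, -0.16]
contact_force: [0.3, -0.1, 0.1]
gripper_width: 0.987
```

{"op": "send_rows", "data": {
  "plan": [
    [0,0,-0.005,0,0,0],
    [0,0,-0.015,0,0,0],
    [0,0,-0.03,0,0,0],
    [0,0,-0.05,0,0,0],
    [0,0,-0.08,0,0,0],
    [0,0,-0.11,0,0,0],
    [0,0,-0.14,0,0,0],
    [0,0,-0.16,0,0,0],
    [0,0,-0.18,0,0,0],
    [0,0,-0.18,0,0,0],
    [0,0,-0.18,0,0,0],
    [0,0,-0.18,0,0,0]
  ]
}}

```text
time: 16.75
eef_pos: [0.554, -0.1953, 0.3464]
tool_rot: [3.142, 0.0, -0.16]
contact_force: [-0.8, 0.1, -0.3]
gripper_width: 1.001
```

```bash
python3 - <<'E'
from h import *
s=ctrl.get_state();print(s['eef_pos'],s['contact_force'])
p=get_image('scene'); im=p['pixels'].copy()
for z in(.004,.074): cv2.polylines(im,[np.int32(proj(p,[fr(M,a,b,z) for a,b in [(-.05,-.042),(.05,-.042),(.05,.042),(-.05,.042)]]))],True,(0,255,0),1)
cv2.imwrite('pics/end.png',cv2.resize(im[130:400,180:430],None,fx=2.2,fy=2.2))
E
```

```text
[ 0.55396709 -0.19528533  0.34641995] [-0.81632945  0.13460711 -0.3378862 ]
```

View pics/end.png

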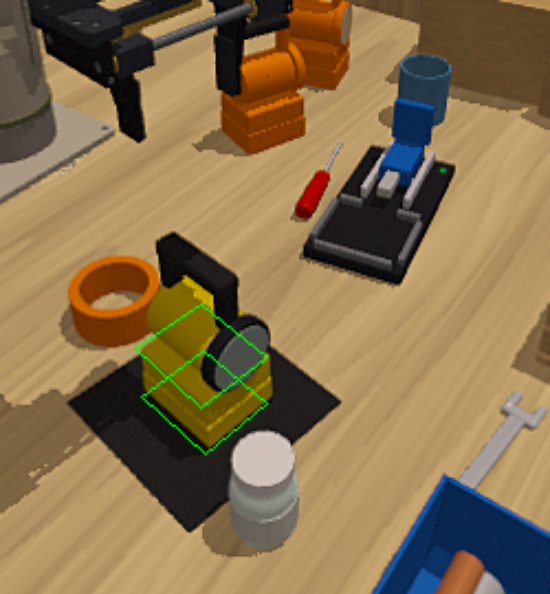

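The lamp stands upright in the middle of the mat, the plug is out, the bystanders are unmoved and the gripper is clear. I hand the job in.

```bash
python3 -c "
from h import *
print(ctrl.finish_job())"
```

```text
the job is handed in; nothing more can be done
None
```

The job is done and handed in at about 17 s on the robot's clock, well under the 61 s limit; `finish_job` gave no verdict.

- **Plug:** I pushed it out by its paddle with closed fingers until it snapped out. The wrist picture then showed the paddle on the modelled out position, and it was still out in the last picture.
- **Lamp:** I gripped the yellow lamp by its handle and lifted it off the dock (load about 5.6 N). I then set it on the mat, lowering it until the wrist force read zero, and opened the gripper.
- **Last checks:** The final picture shows the lamp upright near the middle of the mat, matching the model outline to within about 10 mm. The last tool position was about 3 mm from the mat centre. The tape, jar, screwdriver and mug look unmoved, and the gripper is well clear above the lamp.
- **Disagreements:** Before the lift, the handle sat about 1.5 mm off the fitted position, which I corrected. In the wrist picture the finder mislabelled the plug and lamp, so I relied on the fitted model instead. No other check failed.

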